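# Start the screw cap on the label-roll holder

## Robot

A 6-joint arm with a two-finger parallel gripper is mounted at the origin on a cart in front of the work surface, level with it; the furniture and walls round the work are solid. World frame = base frame: x ahead of the robot, y to its left, z up, the work surface at z = 0. Lengths are in m, angles in rad, forces in N, time in s.
With the tool pointing down it reaches from about 0.35 to 0.8 m from the base axis. Payload 7.3 kg.
Tool frame: the origin (TCP) lies between the finger pads, 19 mm behind the fingertips; this is the grasp point; z points along the fingers, y is the direction in which the jaws open and shut (so a half turn about z gives the same grasp; the last joint's range is limited). The gripper opens to 85 mm and grips with 20 to 120 N. Pads are 22 mm wide; open, the fingers measure 114 mm over their backs; the gripper's body (76 mm by 85 mm) begins 54 mm behind the grasp point. The pads swing forward as they close: fully open they stand 13 mm farther back than shut.
Start: joints at [1.029, 0.342, 1.524, -0, 1.275, -0.146], TCP at [0.202, 0.484, 0.25] pointing down, gripper open.
Joint ranges: [-2.53, 2.53], [-0.77, 2.02], [0.04, 2.7], [-1, 4.14], [0.28, 2.66], [-3.11, 3.11]. Speed limits (rad/s): [2.57, 2.57, 3.14, 3.14, 3.14, 3.14].

## Interface

Orientations are given as a unit quaternion [x, y, z, w].
In Python, from workcell import r, command_gripper, optics gives the robot as it stands. The module is installed in compiled form; this text tells all that it offers. Calls block until the motion is done:
- r.reach(position, orientation): joint-space move of the TCP to a pose.
- r.move_straight(position, orientation=None, speed=0.15, max_force=None): straight line of the TCP; orientation=None keeps the orientation; speed is the mean speed in m/s. With max_force (N) it stops when the force on the tool has changed by that much, and returns True; else False.
- r.movej(angles): joint-space move.
- command_gripper(opening, force=None): finger opening in m; force is the grip in N (None keeps the last); returns when the fingers have stopped.
- r.hold(seconds).
- r.solve_ik(position, orientation): joint angles nearest the present ones, or None.
- r.read_state(): the state.
- optics.get_image(name): name is "side" or "top"; returns (picture, depth): 480x640x3 uint8, red, green, blue; 480x640 float32, m along the optical axis (not along the pixel's ray), 0 where there is no reading.
- optics.camera_model(name): a dict with "K" (3x3 intrinsics, pixels), "R" (3x3) and "t" (3): a world point X has camera coordinates R X + t. Camera axes: x right, y down, z forward; pixel columns grow to the right and rows downward; lengths in m; the calibration is good to about 2 mm. A picture is of the moment at which its call begins. camera_model takes no time and is no camera call.
A pose or a line that the arm cannot do raises r.PlanningError and nothing moves.
- r.finish_job(): hands the job in, once; it reports no verdict.
The state is a dict: "time_s": time; "joint_positions": joint angles; "dq": joint speeds; "tau": joint torques, N m; "eef_pos": TCP position; "eef_rot": TCP orientation; "contact_force": force on the tool from outside, world axes, zero at the start; "torque": the same for the moment, N m; "grip_width": finger opening in m.
Only numpy, scipy, OpenCV 4.12 (cv2) and the standard library are available. Lean on these libraries where they do the work, as an engineer would, in place of code of your own. Each camera call takes 0.05 s, during which the arm holds its last target. There are 200 camera calls.

## Task

Put the black hollow screw cap back on the threaded post of the label-roll holder: set it mouth down over the post with the white stripe on its top in line with the white lines on the blue flange, and turn it backward (counterclockwise from above), letting it ride up, until it drops off the start of the thread. Then turn it forward (clockwise) one full turn so that the thread is started, and finish with the fingers still gripping the cap there; do not let go of it at the end or tighten it further. Leave the other things on the desk alone.

Things in the scene. Friction and masses are not known exactly. Their poses are not given: they have to be found in the camera images.
- cap: Loose black screw cap: ribbed cylinder 44 mm across, 58 mm tall, 0.06 to 0.13 kg, closed on top, standing mouth down on the desk. Origin: centre of the mouth (underside); z up; x along the white stripe on its top. The same after a half turn. Grip it across its diameter at any yaw, e.g. TCP 33 mm above the mouth (fingertips then 14 mm above the mouth).
- cap_pins (a point): Point on the cap's axis 4 mm above its mouth, level with the two inner pins (2.4 mm thick) that point inward along the cap's +x and -x, 26.6 mm between their tips. Above the pins the bore is 34 mm wide; from 22 mm above the mouth it is 26.4 mm and guides on the post.
- label_holder: Fixed label-roll holder: round grey base 152 mm across, white roll 124 mm across, blue flange 116 mm across, its top 62 mm above the desk, and an upright steel post 24 mm thick on its axis. Origin: centre of the underside, on the desk; z up; x along the two white lines on the flange.
- post_top (a point): Tip of the post (chamfered, 15 mm across), on its axis, 116 mm above the desk; z up, x along the white lines. The post has a two-start right-hand thread, 32 mm outside diameter, 12 mm travel a turn; its ridges are 2.2 mm thick, 6 mm apart.
- thread_start (a point): Axis point level with the upper ends of the two ridges (at the holder's +y and -y), 92 mm above the desk. A cap set on with its stripe along the white lines rests with its pins halfway up the ridge tops, mouth 86 mm above the desk. A quarter turn backward (counterclockwise) lifts it 3 mm to the ridge ends.
- thread_entry (a point): Axis point 6 mm below thread_start. Turned back past the ridge ends, the cap falls 6 mm (mouth 83 mm above the desk) if the grip lets it: lower the hand or open the fingers. From there a forward (clockwise) turn takes it 12 mm down under the ridges (mouth at 71 mm). It stays where it is left.
- tin: Bystander, leave alone: beige and red tin stamp pad, 72x101x14 mm; origin: centre of its underside.
- glue: Bystander, leave alone: glue stick with green cap, 82 mm tall, 24 mm; origin: centre of its underside.
- stamp_a: Bystander, leave alone: clear-handled stamp on a square foot, 30x30x90 mm; origin: centre of its underside.
- stamp_b: Bystander, leave alone: clear-handled stamp on a square foot, 29x29x72 mm; origin: centre of its underside.
- stamp_c: Bystander, leave alone: wooden stamp block, 24x21x99 mm; origin: centre of its underside.
- snips: Bystander, leave alone: black-handled scissors lying flat, 70x139x11 mm; origin: centre of its underside.
Not all that is in view belongs to the job. There is more than one size of the cap; the job needs the smallest.

How it is judged:
By the outcome, as a careful person would: the job done as asked, in the order asked, and still so for the second after the job is handed in, while the arm keeps its last pose, push and grip.
It also fails if it takes over 72 s, if anything falls off the work surface, if the arm or the gripper's body presses on something with over 40 N, if the wrist force passes 120 N, or if a joint passes its speed limit or range.

## Working session

There is one attempt and no reset: what is moved stays moved. The work goes in short steps, each a Python script; the robot and the scene stay as the last script left them, time stands still between calls to the robot, and variables do not carry over. Pictures are saved under pics/ and viewed, about 8 in all and at most 12, crops included, and the job is handed in when it is done.

```bash
mkdir -p pics; python3 - <<'E'
from workcell import r, optics
import cv2,numpy as np
for n in("top","side"):
    p,d=optics.get_image(n); cv2.imwrite(f"pics/{n}0.png",p[:,:,::-1]); np.savez(f"{n}0.npz",p=p,d=d)
    m=optics.camera_model(n); print(n,np.round(m["K"],1).tolist(),np.round(m["R"],3).tolist(),np.round(m["t"],3), "pos",-np.array(m["R"]).T@m["t"])
s=r.read_state(); print(s)
E
```

```text
top [[454.2, 0.0, 315.3], [0.0, 454.2, 237.7], [0.0, 0.0, 1.0]] [[0.003, -1.0, 0.023], [-0.991, -0.006, -0.132], [0.132, -0.022, -0.991]] [-0.06   0.537  1.061] pos [ 0.3927816  -0.03282268  1.12344982]
side [[514.0, 0.0, 319.9], [0.0, 514.0, 242.5], [0.0, 0.0, 1.0]] [[0.904, -0.428, -0.015], [-0.245, -0.489, -0.837], [0.351, 0.76, -0.547]] [-0.511  0.192  0.853] pos [ 0.20979873 -0.77317382  0.6191973 ]
{'time_s': 0.1, 'joint_positions': array([ 1.02899888e+00,  3.42649546e-01,  1.52492468e+00, -9.13934531e-06,
        1.27539399e+00, -1.46015703e-01]), 'dq': array([-0.001361  , -0.00235395, -0.00209757,  0.00046631,  0.00207492,
       -0.00098529]), 'tau': array([ 1.98889073e-03, -4.34450483e+01, -2.46489286e+01, -6.85854548e-05,
        4.66120298e-03,  7.29773933e-05]), 'eef_pos': array([0.20221961, 0.48413222, 0.24939614]), 'eef_rot': array([ 1.96600452e-01,  9.80483447e-01, -6.48979004e-04, -2.27781620e-04]), 'contact_force': array([-0.52702854,  0.55090156,  0.22626156]), 'torque': array([0.05474349, 0.00216774, 0.01440942]), 'grip_width': 0.08537192437476054}
```

View pics/top0.png

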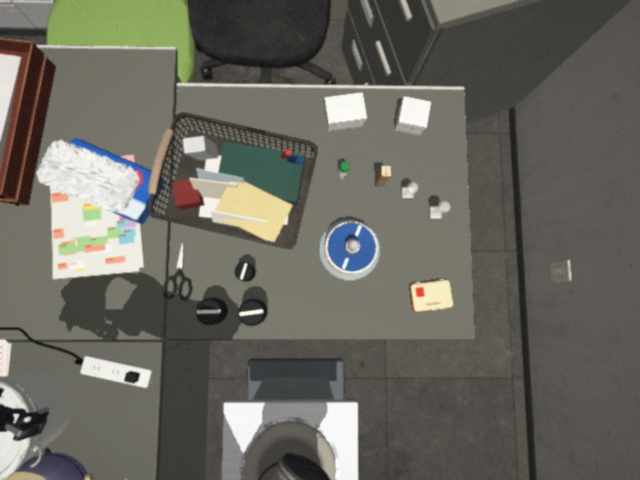

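View pics/side0.png

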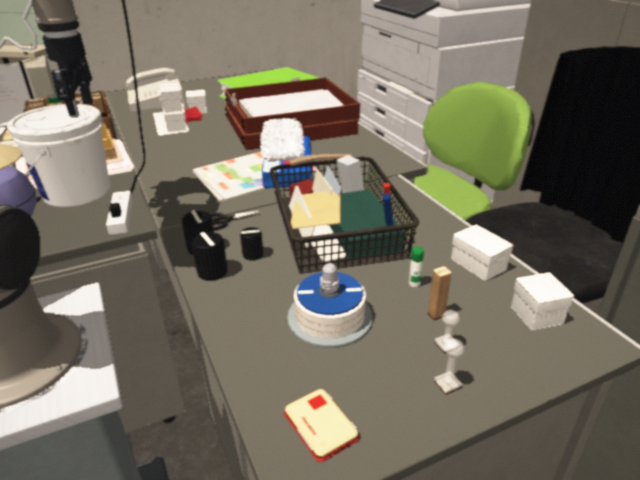

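The top view shows the smallest cap at about (245,267), with its stripe near vertical in the image. The two larger caps are at (211,311) and (252,312). The holder is at (350,247), with white lines from about (360,229) to (345,265). Next I'll measure from colour masks.

```bash
cat > h.py <<'E'
from workcell import r, optics, command_gripper
import cv2,numpy as np
from scipy.spatial.transform import Rotation as Ro
def ray(n,uv,z):
    m=optics.camera_model(n);K,R,t=map(np.array,(m["K"],m["R"],m["t"]))
    uv=np.atleast_2d(uv).astype(float)
    d=np.c_[(uv-K[[0,1],[2,2]])/K[[0,1],[0,1]],np.ones(len(uv))]@R
    c=-R.T@t
    return (c+d*((z-c[2])/d[:,2])[:,None])[:,:2]
def proj(n,X):
    m=optics.camera_model(n);K,R,t=map(np.array,(m["K"],m["R"],m["t"]))
    p=K@(R@np.array(X)+t);return p[:2]/p[2]
def axis(P):
    c=P.mean(0);w,v=np.linalg.eigh(np.cov((P-c).T));a=v[:,1];return c,np.degrees(np.arctan2(a[1],a[0]))%180,2*np.sqrt(3*w[::-1])*1e3
def comps(mask,roi):
    u0,v0,u1,v1=roi;M=np.zeros(mask.shape,np.uint8);M[v0:v1,u0:u1]=mask[v0:v1,u0:u1]
    n,l,s,c=cv2.connectedComponentsWithStats(M)
    i=np.argsort(-s[1:,4])+1
    return [np.argwhere(l==k)[:,::-1] for k in i if s[k,4]>4]
def q(yaw): # tool down, jaw (tool y) direction at yaw (rad) in world
    y=np.array([np.cos(yaw),np.sin(yaw),0]);z=np.array([0,0,-1.]);x=np.cross(y,z)
    return Ro.from_matrix(np.c_[x,y,z]).as_quat()
E
python3 - <<'E'
from h import *
for n,rois in(("top",dict(cap=(228,248,262,286),b1=(190,292,232,328),b2=(234,294,272,330),hol=(312,212,390,288))),
              ("side",dict(cap=(238,222,268,264),b1=(180,205,212,252),b2=(190,225,230,282),hol=(285,255,372,315)))):
    f=np.load(n+"0.npz");p=f["p"].astype(int);d=f["d"]
    mx,mn=p.max(2),p.min(2)
    for k,roi in rois.items():
        if k!="hol":
            w=comps((mn>150),roi)
            for c in w[:1]: print(n,k,"stripe",len(c),c.mean(0).round(1),*axis(ray(n,c,.058)))
            for c in comps(mx<45,roi)[:1]: print("   dark",c.min(0),c.max(0),len(c))
        else:
            b=comps((p[:,:,2]>p[:,:,0]+40)&(p[:,:,2]>80),roi)
            B=np.vstack([c for c in b if len(c)>50]);hull=cv2.convexHull(ray(n,B,.062).astype(np.float32)*1000)
            print(n,"flange",len(B),cv2.minEnclosingCircle(hull),cv2.fitEllipse(hull))
            w=comps((mn>150),roi)
            for c in w[:6]: print("  white",len(c),c.mean(0).round(1),*axis(ray(n,c,.062)))
t=np.load("top0.npz")["p"];s=np.load("side0.npz")["p"]
a=cv2.resize(t[222:332,185:385],(800,440),interpolation=2);b=cv2.resize(s[190:330,180:380],(800,560),interpolation=2)[:,:,:]
cv2.imwrite("pics/c1.png",a[:,:,::-1])
E
```

```text
top cap stripe 50 [243.2 270.8] [0.4557183  0.11125147] 163.4950175955051 [38.00434659  7.09370141]
   dark [247 264] [254 280] 67
   dark [197 298] [227 324] 467
top b2 stripe 96 [250.7 312.2] [0.36030277 0.09172331] 98.21150663853882 [54.06735176  9.26894334]
   dark [241 299] [266 322] 129
top flange 1498 ((513.8704833984375, -141.92544555664062), 56.732704162597656) ((513.7959594726562, -141.83091735839844), (111.8901138305664, 112.586669921875), 105.18577575683594)
  white 1012 [347.1 257.4] [ 0.48798444 -0.13188178] 92.91084114649914 [153.20742216 131.71278308]
  white 132 [352.7 246.7] [ 0.51333473 -0.14523443] 109.3451503145683 [29.93029467 24.83613223]
side cap stripe 37 [249.7 231.1] [0.45832128 0.11198692] 162.98950598184993 [34.64954633  8.54093535]
   dark [241 233] [263 259] 481
side b1 stripe 64 [206.4 238.1] [0.37039248 0.12627492] 96.35256325686635 [52.72086544  9.41932084]
   dark [181 210] [211 251] 924
side b2 stripe 69 [206.8 238.5] [0.37082159 0.1245113 ] 97.56442235220675 [55.57519391  9.50015694]
   dark [190 225] [227 279] 1511
side flange 1606 ((516.161865234375, -144.92625427246094), 58.7918815612793) ((516.4667358398438, -144.69900512695312), (112.92001342773438, 117.55089569091797), 153.1236572265625)
  white 355 [300.2 304. ] [ 0.45748572 -0.15322227] 68.68458354568173 [79.81118328 40.07576466]
  white 205 [355.2 300.2] [ 0.54508899 -0.185468  ] 48.83544256084967 [92.56472094 35.7554315 ]
  white 102 [328.5 268.3] [ 0.54466319 -0.08351188] 55.89438630685206 [29.0306659  19.48274743]
  white 73 [324.2 281.7] [ 0.51991823 -0.11627788] 76.11800542715753 [28.56278823 15.68844485]
  white 31 [327.3 257.5] [ 0.55794924 -0.0510798 ] 55.77369808431988 [18.64136309 10.25362634]
  white 23 [334.4 256.4] [ 0.57151834 -0.05408037] 47.01011005280993 [13.13510925 11.01437465]
```

View pics/c1.png

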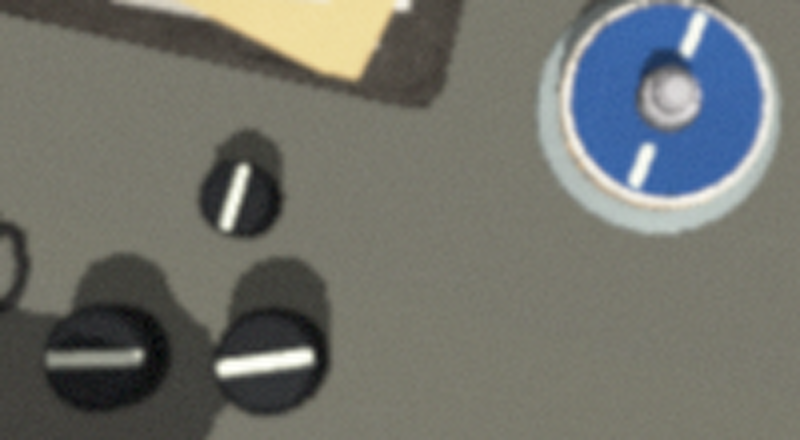

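The crop confirms the smallest cap and its stripe, at crop (240,198). The flange lines are at about crop (695,35) and (642,165), and the post tip is at about (673,90). Next I'll measure the lines and post precisely and check the wrist range.

```bash
python3 - <<'E'
from h import *
ctr={"top":np.array([.5138,-.1418]),"side":np.array([.5162,-.1448])}
for n in ctr:
    p=np.load(n+"0.npz")["p"].astype(int)
    w=np.argwhere(p.min(2)>140)[:,::-1];P=ray(n,w,.062);rr=np.linalg.norm(P-ctr[n],axis=1)
    sat=(p.max(2)-p.min(2))
    k=(rr<.051)&(rr>.024); P=P[k]; W=w[k]
    # exclude post (projects outward from camera)
    pt=proj(n,[*ctr[n],.116]);pb=proj(n,[*ctr[n],.062]);print(n,"post tip px",pt,"base",pb)
    dd=(pt-pb);L=np.linalg.norm(dd);e=dd/L;rel=W-pb;al=rel@e;ac=abs(rel@[-e[1],e[0]])
    k=~((ac<11)&(al>-5)&(al<L+8));P=P[k];print(len(P),*axis(P))
    a=P-ctr[n]
    for s in(1,-1):
        Q=P[s*(a@[.926,-.378])>0];print("  ",len(Q),Q.mean(0))
    # post tip: brightest grey blob
    u,v=pt.round().astype(int)
    g=(sat<40)&(p.min(2)>(120))
    for c in comps(g,(u-16,v-14,u+16,v+14))[:2]: print("  tip blob",len(c),c.min(0),c.max(0),ray(n,c.mean(0),.116))
for nm,pos in(("pick",[.457,.1116,.033]),("post",[.515,-.1433,.122])):
    for y in range(-180,181,30):
        a=r.solve_ik(pos,q(np.radians(y)));print(nm,y,None if a is None else np.round(a,2))
E
```

```text
top post tip px [353.70723322 243.73986692] base [351.25713701 246.45993101]
73 [ 0.51244267 -0.1415131 ] 158.2654330634579 [140.65112182   9.31975436]
   35 [ 0.5509942  -0.15687062]
   38 [ 0.47693468 -0.12736801]
  tip blob 162 [346 240] [359 253] [[ 0.50771921 -0.13875161]]
  tip blob 22 [355 230] [359 235] [[ 0.53926884 -0.14942949]]
side post tip px [329.21174755 265.91163588] base [329.36039101 291.25584315]
105 [ 0.51676668 -0.14268377] 157.76093877613704 [140.53474476  10.88721306]
   52 [ 0.55401545 -0.15786387]
   53 [ 0.48022072 -0.12779009]
  tip blob 190 [320 263] [335 279] [[ 0.50730363 -0.15708117]]
  tip blob 171 [317 252] [344 261] [[ 0.5316305  -0.11835482]]
pick -180 [ 0.08  0.55  1.92 -0.    0.67 -3.07]
pick -150 [ 0.08  0.55  1.92 -0.    0.67  2.69]
pick -120 [ 0.08  0.55  1.92 -0.    0.67  2.17]
pick -90 [ 0.08  0.55  1.92 -0.    0.67  1.65]
pick -60 [ 0.08  0.55  1.92 -0.    0.67  1.12]
pick -30 [ 0.08  0.55  1.92 -0.    0.67  0.6 ]
pick 0 [ 0.08  0.55  1.92 -0.    0.67  0.08]
pick 30 [ 0.08  0.55  1.92 -0.    0.67 -0.45]
pick 60 [ 0.08  0.55  1.92 -0.    0.67 -0.97]
pick 90 [ 0.08  0.55  1.92 -0.    0.67 -1.49]
pick 120 [ 0.08  0.55  1.92 -0.    0.67 -2.02]
pick 150 [ 0.08  0.55  1.92 -0.    0.67 -2.54]
pick 180 [ 0.08  0.55  1.92 -0.    0.67 -3.07]
post -180 [-0.41  0.5   1.67 -0.    0.98  2.73]
post -150 [-0.41  0.5   1.67 -0.    0.98  2.2 ]
post -120 [-0.41  0.5   1.67 -0.    0.98  1.68]
post -90 [-0.41  0.5   1.67 -0.    0.98  1.16]
post -60 [-0.41  0.5   1.67 -0.    0.98  0.63]
post -30 [-0.41  0.5   1.67 -0.    0.98  0.11]
post 0 [-0.41  0.5   1.67 -0.    0.98 -0.41]
post 30 [-0.41  0.5   1.67 -0.    0.98 -0.94]
post 60 [-0.41  0.5   1.67 -0.    0.98 -1.46]
post 90 [-0.41  0.5   1.67 -0.    0.98 -1.99]
post 120 [-0.41  0.5   1.67 -0.    0.98 -2.51]
post 150 [-0.41  0.5   1.67 -0.    0.98 -3.03]
post 180 [-0.41  0.5   1.67 -0.    0.98  2.73]
```

```bash
python3 - <<'E'
from h import *
Q=q(-np.pi/2)
command_gripper(.085,50)
r.reach([.457,.1116,.20],Q)
print(r.move_straight([.457,.1116,.033],speed=.12,max_force=15), r.read_state()["eef_pos"])
command_gripper(.03,50)
s=r.read_state();print(s["grip_width"],s["contact_force"])
r.move_straight([.457,.1116,.20],speed=.15)
Y=np.radians(-90-5.3)
r.reach([.5152,-.1431,.20],q(Y))
r.move_straight([.5152,-.1431,.165],speed=.1)
s=r.read_state();print(s["time_s"],s["grip_width"],s["eef_pos"],s["contact_force"])
out=[]
for n in("top","side"):
    p,d=optics.get_image(n);np.savez(f"{n}1.npz",p=p,d=d)
    u,v=proj(n,[.515,-.143,.15]).round().astype(int);print(n,u,v)
    out.append(cv2.resize(p[v-50:v+50,u-50:u+50],(400,400),interpolation=2))
cv2.imwrite("pics/a1.png",np.hstack(out)[:,:,::-1])
E
```

```text
False [0.45741627 0.11163704 0.03353679]
0.04234966462420852 [-1.04701091 -0.21451418  5.90439694]
6.7833 0.04229259837654613 [ 0.5154174  -0.14236025  0.16521196] [ 0.25565255 -0.23225215 -0.41565527]
top 356 241
side 328 249
```

View pics/a1.png

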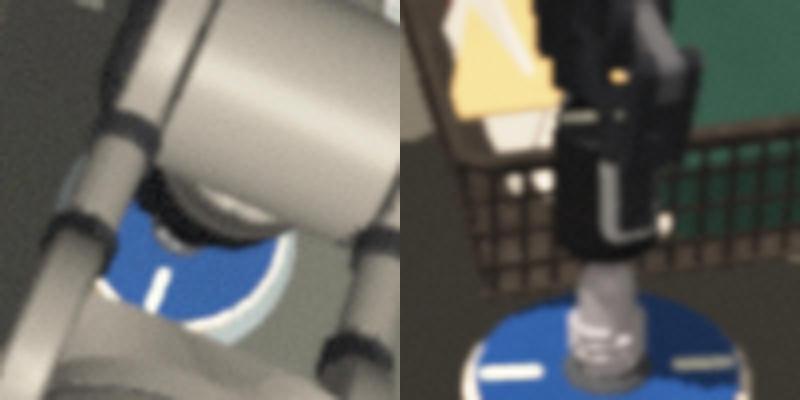

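The top view is blocked by the arm. The side crop shows the gripped cap centred on the post: both are at column ≈607 of the combined image. Now I'll lower it under a force guard.

```bash
python3 - <<'E'
from h import *
hit=r.move_straight([.5152,-.1431,.112],speed=.03,max_force=10)
s=r.read_state();print(hit,s["time_s"],s["eef_pos"],s["contact_force"],s["torque"],s["grip_width"])
p,d=optics.get_image("side");u,v=328,262
cv2.imwrite("pics/a2.png",cv2.resize(p[v-50:v+50,u-50:u+50],(500,500),interpolation=2)[:,:,::-1])
E
```

```text
True 8.2583 [ 0.5152341  -0.14313823  0.11912696] [-0.37978103  0.67944373  5.85990186] [ 0.07790071  0.23919464 -0.0355678 ] 0.042325369181954904
```

View pics/a2.png

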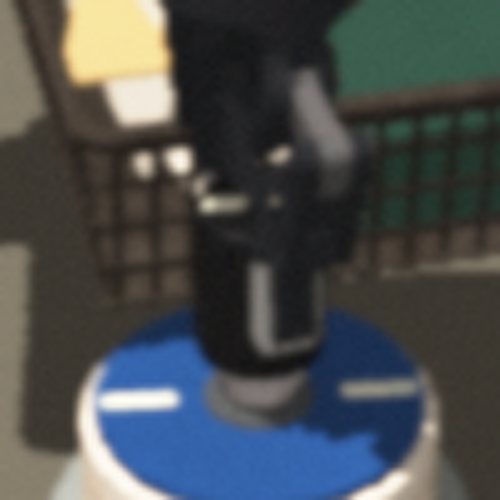

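The cap rests at TCP z 0.119, so its mouth is at 0.086 as expected, and its stripe lines up with the flange lines. Now I'll turn it backward.

```bash
python3 - <<'E'
from h import *
z0=r.read_state()["eef_pos"][2]
for a in (20,40,60,80,95,108):
    z=z0+.012*min(a,90)/360
    r.reach([.5152,-.1431,z],q(np.radians(-95.3+a)))
    s=r.read_state();print(a,s["time_s"],s["eef_pos"].round(4),s["contact_force"].round(1),s["torque"].round(2),s["joint_positions"][5].round(3))
p,d=optics.get_image("side");u,v=328,262
cv2.imwrite("pics/a3.png",cv2.resize(p[v-50:v+50,u-50:u+50],(500,500),interpolation=2)[:,:,::-1])
E
```

```text
20 8.7333 [ 0.5155 -0.1432  0.1201] [1.2 0.8 3. ] [0.01 0.04 0.02] 0.904
40 9.1583 [ 0.5154 -0.1434  0.1207] [-0.4 -0.9  2.9] [-0.17  0.09  0.01] 0.556
60 9.5833 [ 0.5154 -0.1433  0.1213] [ 0.2 -0.8  3. ] [-0.08  0.01 -0.01] 0.208
80 10.0083 [ 0.5153 -0.1431  0.122 ] [-0.1 -0.5  4. ] [-0.    0.02  0.02] -0.141
95 10.3667 [ 0.5148 -0.1429  0.1216] [ 0.5 -0.5 -1.1] [-0.05 -0.03  0.07] -0.402
108 10.7 [ 0.515  -0.143   0.1219] [-0.   0.3 -1.2] [0.02 0.   0.09] -0.629
```

View pics/a3.png

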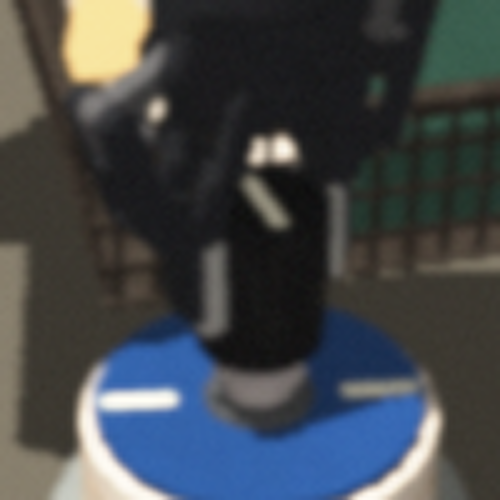

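Upward force vanished past 90° and only the cap's weight (≈1.2 N) remains. The picture shows the stripe turned, so the cap is past the ridge ends. Next I'll lower it through the drop and turn it forward.

```bash
python3 - <<'E'
from h import *
hit=r.move_straight([.5152,-.1431,.111],speed=.02,max_force=6)
s=r.read_state();zc=s["eef_pos"][2];print(hit,s["eef_pos"],s["contact_force"].round(1))
if not hit or not .1140<zc<.1185: raise SystemExit("unexpected")
z0=zc+.0005; y0=12.7
for a in range(20,201,20):
    r.reach([.5152,-.1431,z0-.012*a/360],q(np.radians(y0-a)))
    s=r.read_state();f=s["contact_force"];print(a,round(s["time_s"],2),s["eef_pos"].round(4),f.round(1),s["torque"].round(2),s["joint_positions"][5].round(3))
    if np.linalg.norm(f)>30: print("STOP");break
p,d=optics.get_image("side");u,v=328,262
cv2.imwrite("pics/a4.png",cv2.resize(p[v-50:v+50,u-50:u+50],(500,500),interpolation=2)[:,:,::-1])
E
```

```text
True [ 0.51536892 -0.14321767  0.11673118] [-0.7  0.9  6.7]
20 11.56 [ 0.5152 -0.1431  0.1165] [ 0.  -0.4  0.5] [-0.05 -0.03 -0.07] -0.29
40 11.98 [ 0.5152 -0.1431  0.1158] [ 0.2 -0.7 -0.2] [-0.01  0.03 -0.04] 0.057
60 12.41 [ 0.5151 -0.143   0.1152] [ 0.8  0.2 -0.1] [ 0.03 -0.05 -0.05] 0.405
80 12.83 [ 0.5152 -0.143   0.1146] [-0.4  0.2 -0.1] [ 0.05  0.03 -0.01] 0.754
100 13.26 [ 0.5152 -0.143   0.1139] [-0.3  0.1 -0.5] [ 0.06 -0.01 -0.02] 1.103
120 13.68 [ 0.5152 -0.143   0.1132] [ 0.4 -0.5 -0.1] [ 0.04 -0.07 -0.01] 1.452
140 14.11 [ 0.5152 -0.1431  0.1126] [-0.3  0.4 -0.1] [ 0.04 -0.03 -0.03] 1.801
160 14.53 [ 0.5152 -0.1431  0.1119] [ 0.5 -0.  -0. ] [ 0.04 -0.03 -0.05] 2.15
180 14.96 [ 0.5152 -0.1431  0.1112] [-0.6  0.6  0.2] [-0.01  0.03 -0.03] 2.499
200 15.38 [ 0.5152 -0.1431  0.1106] [-0.8  0.4 -0.1] [0.05 0.01 0.01] 2.848
```

View pics/a4.png

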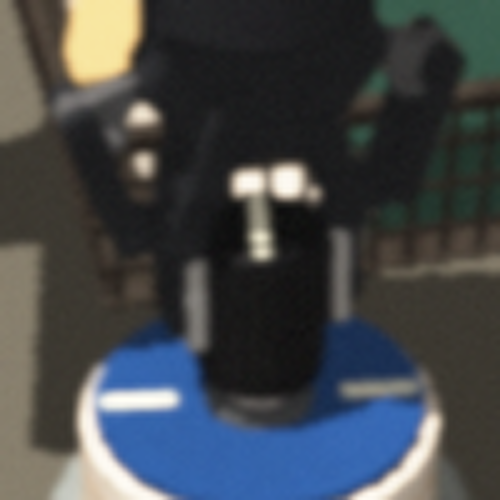

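The cap now sits visibly lower, with the stripe turned about 200° and near-zero forces, so it is running freely in the thread. Regrip for the remaining 160°.

```bash
python3 - <<'E'
from h import *
z0=.1167+.0005; y=12.7-200; P=[.5152,-.1431]; z=z0-.012*200/360
command_gripper(.07)
for a in (60,120,180): r.reach([*P,z],q(np.radians(y+a)))
s=r.read_state();print(s["joint_positions"][5],s["contact_force"].round(1))
p,d=optics.get_image("side");u,v=328,262
c1=cv2.resize(p[v-50:v+50,u-50:u+50],(400,400),interpolation=2)
command_gripper(.03,50)
s=r.read_state();print(s["grip_width"],s["contact_force"].round(1),s["torque"].round(2))
y+=180
for a in range(20,161,20):
    r.reach([*P,z-.012*a/360],q(np.radians(y-a)))
    s=r.read_state();f=s["contact_force"];print(a,round(s["time_s"],2),s["eef_pos"].round(4),f.round(1),s["torque"].round(2),s["joint_positions"][5].round(3))
    if np.linalg.norm(f)>30: print("STOP");break
r.hold(.3)
p,d=optics.get_image("side");s=r.read_state();print(s["grip_width"],s["contact_force"].round(1),s["torque"].round(2))
c2=cv2.resize(p[v-50:v+50,u-50:u+50],(400,400),interpolation=2)
cv2.imwrite("pics/a5.png",np.hstack([c1,c2])[:,:,::-1])
E
```

```text
-0.2849518874622762 [-0.1  0.2 -0.5]
0.04242313306076247 [-1.  -0.5  2. ] [ 0.02  0.1  -0.01]
20 19.59 [ 0.5153 -0.1431  0.11  ] [ 0.  -0.2  1.4] [-0.01 -0.01 -0.01] 0.059
40 20.02 [ 0.5152 -0.1431  0.1093] [0.7 1.3 1.8] [ 0.1   0.04 -0.01] 0.406
60 20.44 [ 0.5152 -0.1431  0.1086] [0.  0.  1.8] [ 0.02  0.03 -0.02] 0.754
80 20.87 [ 0.5151 -0.143   0.1079] [0.1 0.3 2.6] [ 0.14  0.13 -0.01] 1.103
100 21.29 [ 0.5152 -0.143   0.1072] [-0.2  0.6  2.2] [0.11 0.11 0.05] 1.452
120 21.72 [ 0.5151 -0.1431  0.1066] [-2.2  0.3  2.6] [ 0.03  0.23 -0.04] 1.801
140 22.14 [ 0.5154 -0.1431  0.1059] [-0.1  0.8  1.9] [0.01 0.05 0.  ] 2.15
160 22.57 [ 0.515  -0.143   0.1049] [ 0.4  0.3 -0.6] [ 0.04  0.04 -0.05] 2.499
0.04249678332610536 [ 0.6 -0.5 -1. ] [-0.04  0.   -0.01]
```

View pics/a5.png

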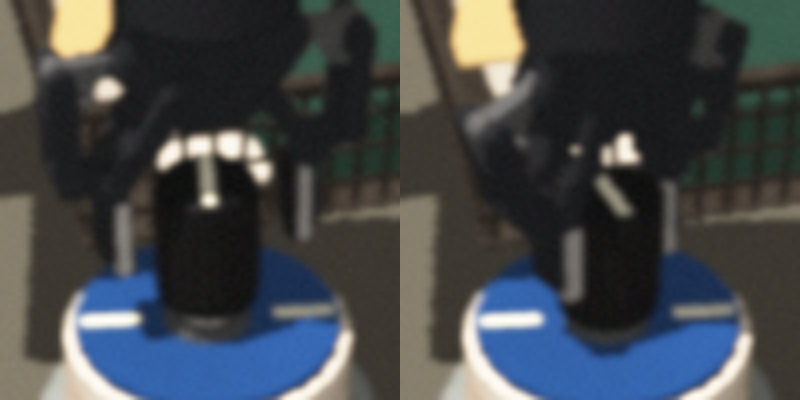

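In the left half, the cap stayed put while released. In the right half, it is gripped and lower, with its stripe back at the pre-turn direction (crop ≈(613,195)) after a full turn. Handing in.

```bash
python3 -c "
from workcell import r
r.finish_job()"
```

```text
the job is handed in; nothing more can be done
```

The smallest cap is on the post with its thread started one full turn, and the fingers are still gripping it. I handed the job in at about 23 s of the 72 s allowed.

1. **Placing:** I set the cap on with its stripe along the white lines. It came to rest with its mouth about 86 mm above the desk, as expected.
2. **Turning backward:** I turned it counterclockwise 108°, letting it ride up. The upward force disappeared between 80° and 95°, and the cap then dropped about 5 mm as I lowered the hand.
3. **Turning forward:** I turned it clockwise 200°, regripped, and turned another 160°. The hand went down 12 mm in all.

**Last checks:**
- The mouth is at about 71.4 mm by hand height, against 71 mm nominal.
- The stripe is back in the direction it had before the forward turn.
- Force was at most about 3 N during the forward turn and about 1 N at the end.
- The grip width is 42.5 mm, so the cap is still held.

The top camera was blocked by the arm during the fitting, so those checks rest on the side camera and the force readings. The two cameras differed by about 2–4 mm on the cap and holder positions. I averaged them, and that was accurate enough for the fit. I did not touch anything else on the desk, though I took no full picture afterward to confirm it. No check failed.

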